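# Release the transport lock of the loaded shaker

### The job

Two identical laboratory shakers stand on the bench, both with their red transport lock towards the red mark. Release the lock of the shaker that carries the flask: slide its red grip all the way to the end stop at the green mark and let go. Leave the lock of the empty shaker as it is, and do not knock over the flask or push it about.

Things in the scene. Friction and masses are not known exactly. Their poses are not given: they have to be found in the camera images.
- loaded_grip (a point): centre of the red lock grip (26 x, 16 y, 34 mm high) on the shaker with the flask: 17 mm below the grip's top, 18.5 mm above the white deck, which is 50 mm above the bench. Axes turn with the shaker: x to its back (away from the robot, within 0.25 rad), y along the slot from red mark to green mark, z up. Fingers can straddle it along y or push it: the deck is flat (2 mm bezel) along the slot.
- loaded_lock (a joint): travel of that grip along its y axis, in m: 0 = end stop at the red mark (locked), 0.070 = end stop at the green mark (released). About 2 N of friction, no spring; it stays where it is left. A thin steel bolt runs low from the grip towards +x.
- empty_grip (a point): the same point, same axes, of the equal grip on the empty shaker; to be left alone. Both shakers are fixed, white, 220 mm deep, 200 mm wide. Each one's platform (aluminium with black mat, top 79 mm above the bench, thin side rails up to 97 mm) begins 53 mm behind the line of its lock grip.
- flask: conical glass flask with a dark grey-purple filling, 68 mm across its foot, 105 mm high; origin at the centre of its underside, z up. It stands loose on the mat of the loaded shaker's platform, about 120 mm behind the line of the lock grip.

How it is judged:
By the outcome, as a careful person would: the job done as asked, in the order asked, and still so for the second after the job is handed in, with the robot touching nothing.
It also fails if it takes over 32 s, if anything falls off the work surface, if the arm or the gripper's body presses on something with over 40 N, if the wrist force passes 120 N, or if a joint passes its speed limit or range.

### The arm

A 6-joint arm with a two-finger parallel gripper is mounted at the origin on a cart in front of the work surface, level with it; the furniture and walls round the work are solid. World frame = base frame: x ahead of the robot, y to its left, z up, the work surface at z = 0. Lengths are in m, angles in rad, forces in N, time in s.
With the tool pointing down it reaches from about 0.25 to 0.775 m from the base axis. Payload 8.9 kg.
Tool frame: the origin (TCP) lies at the very end of the fingers, on their centre line; the grasp point (between the pads) lies 19 mm behind it; y points along the fingers, x is the direction in which the jaws open and shut, and the axes are right-handed (so a half turn about y gives the same grasp; the last joint's range is limited). The gripper opens to 85 mm and grips with 20 to 120 N. Pads are 22 mm wide; open, the fingers measure 114 mm over their backs; the gripper's body (76 mm by 85 mm) begins 54 mm behind the grasp point. The pads swing forward as they close: fully open they stand 13 mm farther back than shut.
Start: joints at [1.171, 0.291, -0.153, 1.127, 0, 1.431], TCP at [0.135, 0.507, 0.231] pointing down, gripper open.
Joint ranges: [-2.52, 2.52], [-0.91, 1.74], [-1.3, 1.37], [-1.96, 2.02], [-1.52, 1.47], [-3.14, 3.14]. Speed limits (rad/s): [2.22, 2.22, 2.79, 3.14, 3.14, 3.14].

### API

Orientations are given as a rotation vector (axis times angle).
In Python, from bench import readout, optics, close_job, search_frame, outline_of gives the robot as it stands.
- The arm moves only by the tool jog_arm, never from a script. Its argument "steps" is one flat list of numbers, 6 for each row, row after row: the shift along the tool's x, y, z in cm, then the turn, a rotation vector about the tool's x, y, z in rad. A call has 1 to 12 rows; each row shifts and turns the pose as measured when the row begins, along the tool's axes as they then stand; what a row does not reach is not made up. A row lasts 1/12 s, in which the tool goes at most 41.7 mm and 7.16 degrees, less where a joint would pass 70% of its speed; a pose out of reach is approached as far as the arm can. A call is refused whole if a number of a shift passes 4.17 or a number of a turn 0.125, either way. A call with a gripper value outside its range is refused whole. "jaw" is the gripper command: -1 is shut, 1 is fully open, values between are in proportion, set as the call begins (left out, the last holds). The fingers move at their own pace and stop on an object; "grip_force" is the grip in N (left out, the last holds). Time passes only in rows, so rows that do not move let the fingers close. It gives the time, the measured TCP pose, the force and the opening at its end, in the units of the state.
- readout.read_state(): the state, without advancing time (a new reading comes with each control period).
- optics.capture(name): name is "scene" or "top" or "wrist"; returns the picture (420x560x3 uint8, blue, green, red); there is no depth.
- optics.camera_info(name): a dict with "fov_y" (degrees; the focal length in pixels is half the picture's height over the tangent of half this angle, whatever the lens; pixels are square), "cx", "cy" (the principal point, pixels), "rvec" (rotation vector, rad) and "tvec" (3), from world to camera coordinates, as OpenCV has them; the wrist camera has in their place "mount" (4x4, takes a point from camera to tool coordinates, whose origin is the TCP and whose axes are the tool frame's). Camera axes: x right, y down, z forward; pixel columns grow to the right and rows downward; lengths in m; the calibration is good to about 2 mm. A picture is of the moment at which its call begins: read the wrist's pose just before it. camera_info takes no time and is no camera call.
- close_job(): hands the job in, once; it reports no verdict.
Trained networks look in the newest picture that a camera, given by its name, has taken for a name from the list of things; names that differ only in an ending like _2 or _b are one class to them, and where a whole thing is asked for, a point or a joint stands for the part that bears it (a point fixed in the world has none). Each returns a list of dicts, best first, with "conf" (0 to 1); they miss things now and then, are a little off and sometimes report something else, mostly with a low value. They report only what shows in the picture. A call takes as long as a camera call.
- search_frame(camera, name): "centre" ([x, y, z] in m, in world coordinates, good to about 4 mm: the middle of the surface that is visible of it).
- outline_of(camera, name): "region" (420x560 bool, what is visible of it).
The state is a dict: "t": time; "qpos": joint angles; "joint_velocities": joint speeds; "joint_torque": joint torques, N m; "tool_pos": TCP position; "eef_rot": TCP orientation; "contact_force": force on the tool from outside, world axes, zero at the start; "torque": the same for the moment, N m; "grip_width": finger opening in m.
Only numpy, scipy, OpenCV 4.12 (cv2) and the standard library are available. Lean on these libraries where they do the work, as an engineer would, in place of code of your own. Each camera call takes 0.05 s, during which the arm holds its last target.

## Working session

There is one attempt and no reset: what is moved stays moved. The work goes in short steps, Python scripts to look and compute and a tool call to move; the robot and the scene stay as the last step left them, time stands still between calls to the robot, and variables do not carry over. Pictures are saved under pics/ and viewed, and the job is handed in when it is done.

Besides the shell and the picture viewer there is one more tool, called after "Emit:" as a command line: name --argument value ..., lists and objects as JSON in quotes. jog_arm: Moves the arm, as the interface text tells. Its arguments: {"type":"object","properties":{"steps":{"type":"array","items":{"type":"number"}},"jaw":{"type":"number"},"grip_force":{"type":"number"}},"required":["steps"]}

```bash
mkdir -p pics; ls; python3 - <<'E'
from bench import readout, optics, search_frame
import cv2,numpy as np
s=readout.read_state(); print({k:np.round(v,3) for k,v in s.items()})
for c in ("scene","top"):
    im=optics.capture(c); cv2.imwrite(f"pics/{c}0.png",im)
    print(c,optics.camera_info(c))
    for n in ("loaded_grip","empty_grip","flask"):
        print(n,[(np.round(d["centre"],3),round(d["conf"],2)) for d in search_frame(c,n)])
print(optics.camera_info("wrist"))
E
```

```text
pics
{'t': np.float64(0.0), 'qpos': array([ 1.171,  0.291, -0.154,  1.127,  0.   ,  1.431]), 'joint_velocities': array([ 0.001, -0.   , -0.   , -0.001, -0.   ,  0.001]), 'joint_torque': array([ 1.0000e-03, -5.3714e+01,  3.3137e+01,  1.6000e-02, -0.0000e+00,
       -0.0000e+00]), 'tool_pos': array([0.135, 0.507, 0.231]), 'eef_rot': array([-1.322, -1.014,  1.016]), 'contact_force': array([-0.268,  0.219, -0.533]), 'torque': array([-0.009,  0.078,  0.02 ]), 'grip_width': np.float64(0.086)}
scene {'fov_y': 50.73581404890807, 'cx': 280.6592445868994, 'cy': 207.48456206251623, 'rvec': array([ 2.10759712, -0.96126448,  0.41601548]), 'tvec': array([-0.4094401 ,  0.336532  ,  0.75825751])}
loaded_grip [(array([ 0.443, -0.237,  0.071]), 0.57)]
empty_grip [(array([0.445, 0.18 , 0.069]), 0.73)]
flask [(array([ 0.545, -0.193,  0.126]), 0.86)]
top {'fov_y': 57.22429524825804, 'cx': 274.3474186981463, 'cy': 211.24033842283774, 'rvec': array([ 2.11178098, -2.12149133,  0.17085637]), 'tvec': array([-0.02360337,  0.54922136,  0.83915677])}
loaded_grip [(array([ 0.454, -0.234,  0.069]), 0.74)]
empty_grip [(array([0.448, 0.177, 0.066]), 0.68)]
flask [(array([ 0.547, -0.174,  0.123]), 0.6)]
{'fov_y': 70.8210568372238, 'cx': 279.40588446170864, 'cy': 208.32791417649437, 'mount': array([[ 9.99999989e-01, -9.73650048e-06, -1.44652160e-04,
         3.84082894e-04],
       [ 1.34362709e-04, -3.12539960e-01,  9.49904603e-01,
        -1.42539791e-01],
       [-5.44583269e-05, -9.49904613e-01, -3.12539955e-01,
         8.16321721e-02],
       [ 0.00000000e+00,  0.00000000e+00,  0.00000000e+00,
         1.00000000e+00]])}
```

View pics/scene0.png

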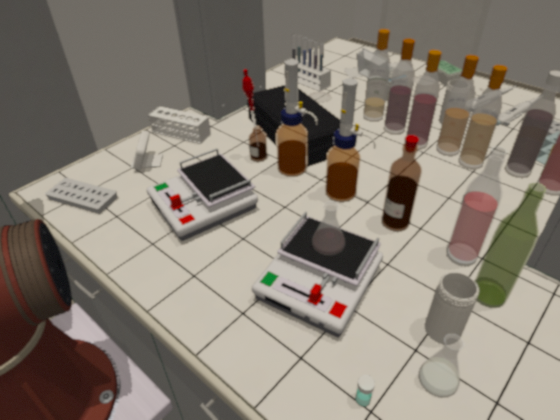

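View pics/top0.png

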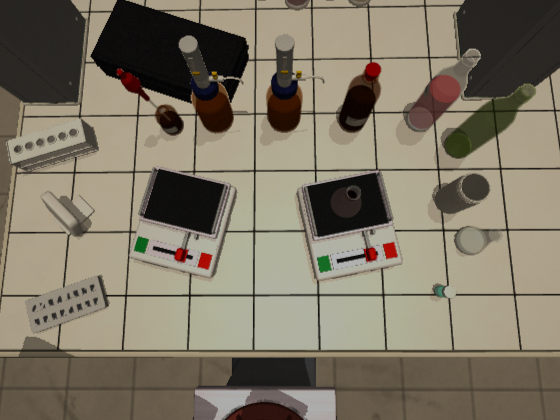

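```bash
cat > h.py <<'E'
import numpy as np,cv2
from scipy.spatial.transform import Rotation as R
from bench import readout,optics,search_frame,outline_of
def ray(cam,px,z):
    i=optics.camera_info(cam); f=210/np.tan(np.radians(i["fov_y"]/2))
    d=np.array([(px[0]-i["cx"])/f,(px[1]-i["cy"])/f,1]); M=R.from_rotvec(i["rvec"]).as_matrix()
    o=-M.T@i["tvec"]; w=M.T@d; return o+w*(z-o[2])/w[2]
E
python3 - <<'E'
from h import *
print(R.from_rotvec(readout.read_state()["eef_rot"]).as_matrix().round(3))
for c in("top","scene"):
    im=cv2.imread(f"pics/{c}0.png").astype(int); b,g,r=im[...,0],im[...,1],im[...,2]
    for nm,m in(("red",(r>g+70)&(r>b+70)),("green",(g>r+40)&(g>b+25))):
        n,l,st,ce=cv2.connectedComponentsWithStats(m.astype(np.uint8))
        for k in range(1,n):
            if st[k,4]>25: print(c,nm,st[k],ce[k].round(1),ray(c,ce[k],.051).round(4),ray(c,ce[k],.0685).round(4))
    optics.capture(c)
    for d in outline_of(c,"loaded_grip"):
        y,x=np.nonzero(d["region"]);print("outl",d["conf"],x.min(),x.max(),y.min(),y.max(),ray(c,(x.mean(),y.mean()),.072))
im=cv2.imread("pics/top0.png")[160:290,290:420];cv2.imwrite("pics/crop0.png",cv2.resize(im,None,fx=4.5,fy=4.5,interpolation=cv2.INTER_CUBIC))
E
```

```text
[[ 0.258 -0.    -0.966]
 [ 0.966 -0.     0.258]
 [-0.    -1.     0.   ]]
top red [366  62  15  15 171] [372.9  69. ] [ 0.903  -0.2696  0.051 ] [ 0.8927 -0.2651  0.0685]
top red [121  73  12  11  79] [127.4  78.6] [0.8862 0.3382 0.051 ] [0.8762 0.3305 0.0685]
top red [383 242  15  17 173] [390. 250.] [ 0.4585 -0.2862  0.051 ] [ 0.4571 -0.2813  0.0685]
top red [368 247   9  14  86] [372.2 253.6] [ 0.4507 -0.2459  0.051 ] [ 0.4494 -0.2419  0.0685]
top red [175 248  13  15 116] [180.3 254.8] [0.4498 0.1876 0.051 ] [0.4486 0.183  0.0685]
top red [198 253  14  16 166] [204.5 260.7] [0.4362 0.1322 0.051 ] [0.4353 0.1286 0.0685]
top green [134 237  15  16 158] [140.8 244.4] [0.4737 0.2795 0.051 ] [0.472  0.273  0.0685]
top green [317 256  14  16 169] [323.8 263.4] [ 0.4291 -0.1368  0.051 ] [ 0.4283 -0.135   0.0685]
outl 0.65 365 376 237 261 [ 0.4528665  -0.23571774  0.072     ]
scene red [243  69  10  29 159] [247.1  83.7] [1.0357 0.5269 0.051 ] [1.0098 0.4995 0.0685]
scene red [406 135  13  13 126] [411.5 140.3] [ 1.0714 -0.1025  0.051 ] [ 1.0446 -0.1139  0.0685]
scene red [170 194  13  16 135] [175.6 201.7] [0.4577 0.1997 0.051 ] [0.4465 0.1806 0.0685]
scene red [179 214  15  10  89] [186.2 218.8] [0.4342 0.1308 0.051 ] [0.4236 0.1134 0.0685]
scene red [308 284  15  21 196] [315.2 294.4] [ 0.4563 -0.2341  0.051 ] [ 0.4451 -0.2421  0.0685]
scene red [329 301  18  17 181] [337.5 309.2] [ 0.4561 -0.2873  0.051 ] [ 0.4449 -0.2941  0.0685]
scene green [155 183  13   8  63] [160.8 186.3] [0.4716 0.2776 0.051 ] [0.46   0.2565 0.0685]
scene green [261 272  17  14 135] [268.9 278.5] [ 0.4273 -0.1384  0.051 ] [ 0.4169 -0.149   0.0685]
outl 0.62 307 329 276 305 [ 0.44917137 -0.24246084  0.072     ]
```

View pics/crop0.png

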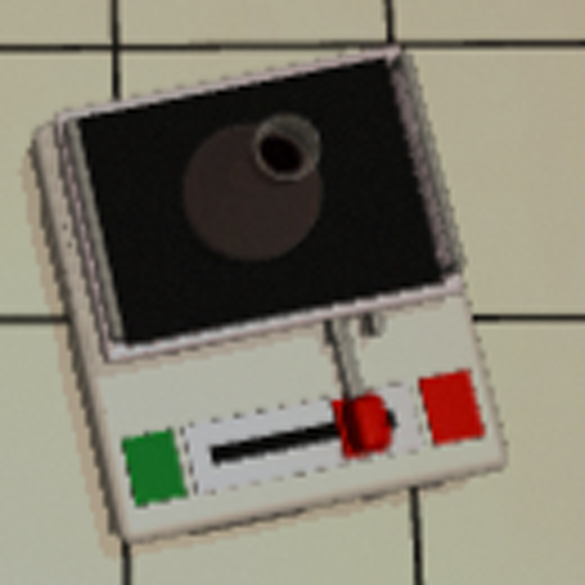

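Emit:
jog_arm --steps '[-3,0,0,0,-0.114,0,-3,0,0,0,-0.114,0,-3,0,0,0,-0.114,0,-3,0,0,0,-0.114,0,-3,0,0,0,0,0,-3,0,0,0,0,0]' --jaw 0.1

```text
t: 1.1
tool_pos: [0.1366, 0.3281, 0.2292]
eef_rot: [-1.095, -1.372, 1.37]
contact_force: [0.7, 0.1, -0.2]
grip_width: 0.0471
```

```bash
cat > d.py <<'E'
from h import *
import sys
def go(T,yaw=0.193):
    s=readout.read_state(); M=R.from_rotvec(s["eef_rot"])
    x=np.array([-np.sin(yaw),np.cos(yaw),0]);y=np.array([0,0,-1.]);G=np.c_[x,y,np.cross(x,y)]
    print("t",s["t"],"pos",s["tool_pos"].round(4),"q",s["qpos"].round(2),"w",s["grip_width"].round(4),"F",s["contact_force"].round(1))
    print("shift cm",(M.as_matrix().T@(np.array(T)-s["tool_pos"])*100).round(2),"turn",(M.inv()*R.from_matrix(G)).as_rotvec().round(3))
if len(sys.argv)>1: go(list(map(float,sys.argv[1:4])))
E
python3 d.py .449 -.2445 .12
```

```text
Traceback (most recent call last):
  File "d.py", line 8, in <module>
    if len(sys.argv)>1: go(list(map(float,sys.argv[1:4])))
                        ~~^^^^^^^^^^^^^^^^^^^^^^^^^^^^^^^^
  File "d.py", line 6, in go
    print("t",s["t"],"pos",s["tool_pos"].round(4),"q",s["qpos"].round(2),"w",s["grip_width"].round(4),"F",s["contact_force"].round(1))
                                                                             ^^^^^^^^^^^^^^^^^^^^^
AttributeError: 'float' object has no attribute 'round'
```

```bash
sed -i 's/s\["grip_width"\].round(4)/round(float(s["grip_width"]),4)/' d.py; python3 d.py .449 -.2445 .12
```

```text
t 1.1 pos [0.1366 0.3281 0.2292] q [ 0.97 -0.04 -0.54  1.06  0.    0.75] w 0.0471 F [ 0.7  0.1 -0.2]
shift cm [-62.76  10.82 -17.83] turn [0.001 0.03  0.002]
```

Emit:
jog_arm --steps '[-3.2,0,-1.5,0,0.03,0,-3.2,0,-1.5,0,0,0,-3.2,0,-1.5,0,0,0,-3.2,0,-1.5,0,0,0,-3.2,0,-1.5,0,0,0,-3.2,0,-1.5,0,0,0,-3.2,0,-1.5,0,0,0,-3.2,0,-1.5,0,0,0,-3.2,0,-1,0,0,0,-3.2,0,-1,0,0,0,-3.2,0,-1,0,0,0,-3.2,0,-1,0,0,0]'

```text
t: 2.1
tool_pos: [0.3747, -0.036, 0.232]
eef_rot: [-1.116, -1.365, 1.345]
contact_force: [1.9, 0.9, -0.4]
grip_width: 0.0469
```

```bash
python3 d.py .449 -.2445 .12
```

```text
t 2.1 pos [ 0.3747 -0.036   0.232 ] q [-0.3  -0.01 -0.51  1.06  0.01 -0.5 ] w 0.0469 F [ 1.9  0.9 -0.4]
shift cm [-21.93  11.18  -3.04] turn [0.013 0.005 0.003]
```

Emit:
jog_arm --steps '[-3,0,-0.4,0.013,0,0,-3,0,-0.4,0,0,0,-3,0.5,-0.4,0,0,0,-3,1,-0.4,0,0,0,-3,1,-0.4,0,0,0,-3,1,-0.4,0,0,0,-2,1,-0.4,0,0,0,-1.5,1,0,0,0,0,-0.5,1,0,0,0,0,0,0,0,0,0,0]'

```text
t: 2.93
tool_pos: [0.4507, -0.2663, 0.1645]
eef_rot: [-1.119, -1.351, 1.347]
contact_force: [-1.5, 0.8, -0.3]
grip_width: 0.0472
```

```bash
python3 d.py .449 -.2445 .12; python3 - <<'E'
from h import *
im=optics.capture("wrist");cv2.imwrite("pics/w1.png",im)
im=optics.capture("top");cv2.imwrite("pics/t1.png",im)
for d in search_frame("wrist","loaded_grip"):print(d)
E
```

```text
t 2.9333 pos [ 0.4507 -0.2663  0.1645] q [-0.67  0.33 -0.28  0.95  0.   -0.86] w 0.0472 F [-1.5  0.8 -0.3]
shift cm [ 2.18  4.45 -0.22] turn [ 0.005 -0.003 -0.003]
{'centre': [0.4489, -0.2399, 0.0762], 'conf': 0.59}
```

View pics/w1.png

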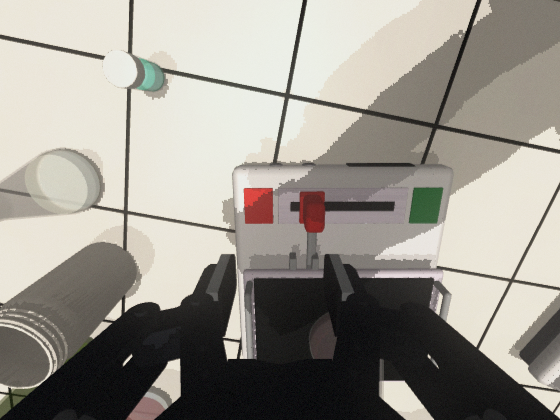

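```bash
cat >> h.py <<'E'
def wray(px,z,s):
    i=optics.camera_info("wrist"); f=210/np.tan(np.radians(i["fov_y"]/2))
    M=R.from_rotvec(s["eef_rot"]).as_matrix(); m=i["mount"]
    d=M@m[:3,:3]@np.array([(px[0]-i["cx"])/f,(px[1]-i["cy"])/f,1]); o=M@m[:3,3]+s["tool_pos"]
    return o+d*(z-o[2])/d[2]
E
python3 - <<'E'
from h import *
s=readout.read_state()
im=cv2.imread("pics/w1.png")
cv2.imwrite("pics/w1c.png",cv2.resize(im[150:290,230:460],None,fx=3.4,fy=3.4,interpolation=cv2.INTER_CUBIC))
for n,p,z in(("red",(258.5,205.5),.051),("green",(426,205),.051),("slotL",(290,206),.051),("slotR",(394,206),.051),("grip top",(312.5,213),.0855),("grip",(312.5,211),.0685)): print(n,wray(p,z,s).round(4))
E
```

```text
red [ 0.4565 -0.2832  0.051 ]
green [ 0.4267 -0.1328  0.051 ]
slotL [ 0.4514 -0.2547  0.051 ]
slotR [ 0.4332 -0.1612  0.051 ]
grip top [ 0.4429 -0.2391  0.0855]
grip [ 0.4467 -0.2365  0.0685]
```

View pics/w1c.png

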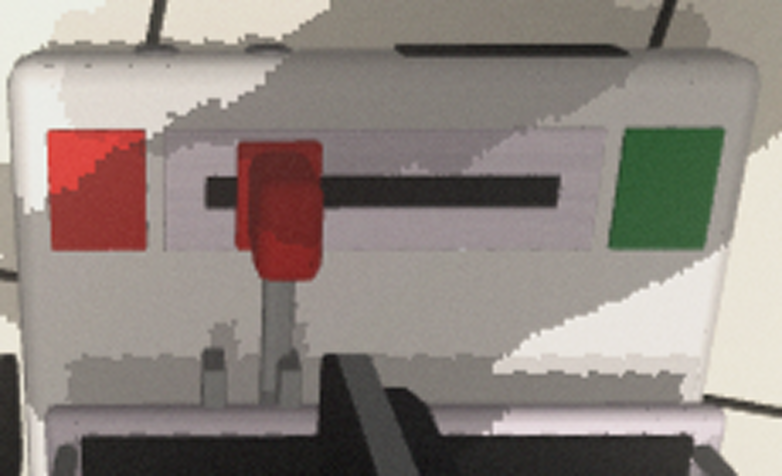

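```bash
python3 d.py .4475 -.241 .06
```

```text
t 3.0833 pos [ 0.4512 -0.2651  0.1668] q [-0.67  0.33 -0.28  0.96  0.   -0.86] w 0.0471 F [-0.1 -0.2  0.3]
shift cm [ 2.48 10.67 -0.02] turn [ 0.007 -0.002 -0.004]
```

Emit:
jog_arm --steps '[1.2,0,0,0.007,0,-0.004,1,0,0,0,0,0,0.3,1.5,0,0,0,0,0,2,0,0,0,0,0,2,0,0,0,0,0,1,0,0,0,0,0,0,0,0,0,0]'

```text
t: 3.67
tool_pos: [0.4474, -0.2302, 0.1059]
eef_rot: [-1.116, -1.357, 1.355]
contact_force: [0.3, 0.3, 0.3]
grip_width: 0.047
```

```bash
python3 d.py .4475 -.241 .06; python3 - <<'E'
from h import *
im=optics.capture("wrist");cv2.imwrite("pics/w2.png",im)
E
```

```text
t 3.6667 pos [ 0.4474 -0.2302  0.1059] q [-0.62  0.35 -0.42  0.79  0.   -0.82] w 0.047 F [0.3 0.3 0.3]
shift cm [-1.04  4.6   0.23] turn [ 0.006  0.006 -0.005]
```

View pics/w2.png

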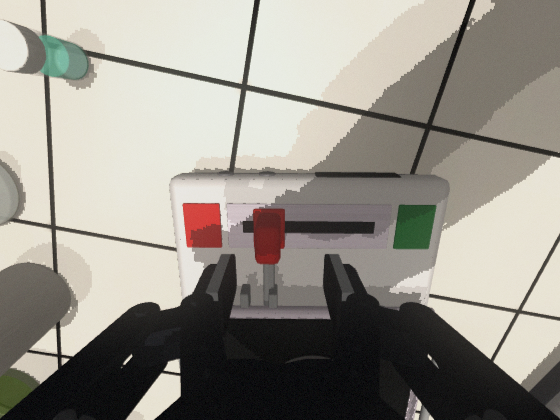

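Emit:
jog_arm --steps '[-0.8,0,0.2,0.005,0.005,-0.005,-0.2,0.5,0,0,0,0,0,1,0,0,0,0,0,1,0,0,0,0,0,0.3,0,0,0,0,0,0,0,0,0,0,0,0,0,0,0,0]'

```text
t: 4.3
tool_pos: [0.4494, -0.2412, 0.0796]
eef_rot: [-1.116, -1.354, 1.352]
contact_force: [0.3, -0.2, 1.7]
grip_width: 0.0469
```

```bash
python3 d.py .4475 -.241 .06; python3 - <<'E'
from h import *
im=optics.capture("wrist");cv2.imwrite("pics/w3.png",im)
E
```

```text
t 4.3 pos [ 0.4494 -0.2412  0.0796] q [-0.64  0.4  -0.43  0.73  0.   -0.83] w 0.0469 F [ 0.3 -0.2  1.7]
shift cm [0.07 1.96 0.19] turn [ 0.004  0.002 -0.003]
```

View pics/w3.png

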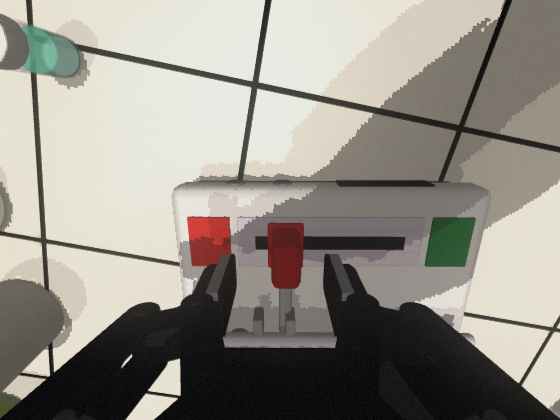

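Emit:
jog_arm --steps '[0.1,0.7,0.1,0,0,0,0,0.7,0.1,0,0,0,0,0.5,0,0,0,0,0,0.2,0,0,0,0,0,0,0,0,0,0,0,0,0,0,0,0]'

```text
t: 4.85
tool_pos: [0.447, -0.2405, 0.0565]
eef_rot: [-1.116, -1.354, 1.352]
contact_force: [0.3, -0.5, -0.0]
grip_width: 0.0469
```

```bash
python3 d.py .4475 -.241 .06; python3 - <<'E'
from h import *
im=optics.capture("wrist");cv2.imwrite("pics/w4.png",im)
E
```

```text
t 4.85 pos [ 0.447  -0.2405  0.0565] q [-0.64  0.43 -0.46  0.68  0.   -0.83] w 0.0469 F [ 0.3 -0.5 -0. ]
shift cm [-0.05 -0.35 -0.04] turn [ 0.004  0.002 -0.003]
```

View pics/w4.png

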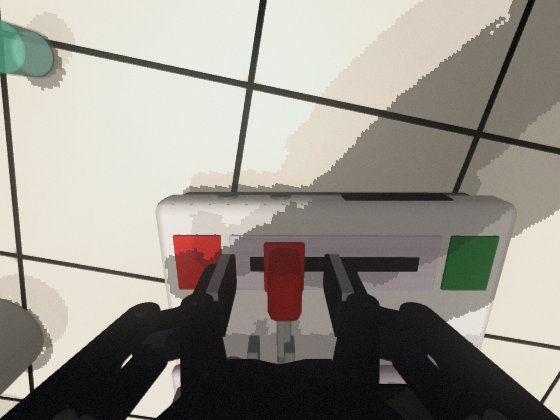

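Emit:
jog_arm --steps '[0.1,-0.3,0,0,0,0,0,0,0,0,0,0,0,0,0,0,0,0,0,0,0,0,0,0,0,0,0,0,0,0,0,0,0,0,0,0,0,0,0,0,0,0,0,0,0,0,0,0]' --jaw -1 --grip_force 25

```text
t: 5.57
tool_pos: [0.447, -0.2395, 0.0602]
eef_rot: [-1.116, -1.354, 1.352]
contact_force: [-0.0, -0.8, -2.9]
grip_width: 0.0155
```

```bash
python3 d.py .4341 -.172 .06
```

```text
t 5.5667 pos [ 0.447  -0.2395  0.0602] q [-0.64  0.42 -0.46  0.68  0.   -0.83] w 0.0155 F [-0.  -0.8 -2.9]
shift cm [ 6.88 -0.   -0.05] turn [ 0.004  0.002 -0.003]
```

Emit:
jog_arm --steps '[0.8,0,0,0,0,0,0.8,0,0,0,0,0,0.8,0,0,0,0,0,0.8,0,0,0,0,0,0.4,0,0,0,0,0,0,0,0,0,0,0]'

```text
t: 6.07
tool_pos: [0.4395, -0.2011, 0.0603]
eef_rot: [-1.118, -1.353, 1.353]
contact_force: [1.2, -2.0, -5.5]
grip_width: 0.0153
```

```bash
python3 d.py .4336 -.1708 .06
```

```text
t 6.0667 pos [ 0.4395 -0.2011  0.0603] q [-0.58  0.38 -0.53  0.66 -0.   -0.78] w 0.0153 F [ 1.2 -2.  -5.5]
shift cm [ 3.09  0.01 -0.01] turn [ 0.005  0.002 -0.005]
```

Emit:
jog_arm --steps '[0.7,0,0,0,0,0,0.7,0,0,0,0,0,0.6,0,0,0,0,0,0.4,0,0,0,0,0,0.2,0,0,0,0,0,0,0,0,0,0,0]'

```text
t: 6.57
tool_pos: [0.4346, -0.1763, 0.0603]
eef_rot: [-1.125, -1.348, 1.359]
contact_force: [-0.5, -0.6, -3.9]
grip_width: 0.0155
```

```bash
python3 d.py .4336 -.1708 .06
```

```text
t 6.5667 pos [ 0.4346 -0.1763  0.0603] q [-0.54  0.36 -0.57  0.63 -0.01 -0.73] w 0.0155 F [-0.5 -0.6 -3.9]
shift cm [ 0.56  0.02 -0.01] turn [ 0.003  0.001 -0.014]
```

Continue in small steps until the end stop pushes back.

Emit:
jog_arm --steps '[0.3,0,0,0,0,-0.014,0.3,0,0,0,0,0,0.3,0,0,0,0,0,0.3,0,0,0,0,0]'

```text
t: 6.9
tool_pos: [0.4346, -0.176, 0.0604]
eef_rot: [-1.134, -1.336, 1.364]
contact_force: [0.9, -18.4, -13.5]
grip_width: 0.0155
```

```bash
python3 d.py .4336 -.1708 .06
```

```text
t 6.9 pos [ 0.4346 -0.176   0.0604] q [-0.53  0.36 -0.57  0.63 -0.02 -0.72] w 0.0155 F [  0.9 -18.4 -13.5]
shift cm [0.53 0.03 0.01] turn [-0.    -0.005 -0.024]
```

```bash
python3 - <<'E'
from h import *
im=optics.capture("wrist");cv2.imwrite("pics/w5.png",im)
E
```

```text
(no output)
```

View pics/w5.png

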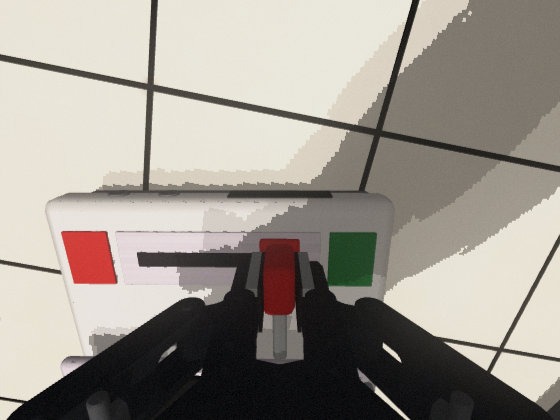

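Emit:
jog_arm --steps '[0,0,0,0,0,0,0,0,0,0,0,0,0,0,0,0,0,0,0,0,0,0,0,0,0,0,0,0,0,0]' --jaw -0.4

```text
t: 7.37
tool_pos: [0.4346, -0.1749, 0.0607]
eef_rot: [-1.134, -1.337, 1.363]
contact_force: [-0.4, 0.8, 0.5]
grip_width: 0.0257
```

```bash
python3 d.py .4336 -.1708 .06;python3 - <<'E'
from h import *
im=optics.capture("wrist");cv2.imwrite("pics/w6.png",im)
E
```

```text
t 7.3667 pos [ 0.4346 -0.1749  0.0607] q [-0.53  0.35 -0.57  0.63 -0.02 -0.71] w 0.0257 F [-0.4  0.8  0.5]
shift cm [0.42 0.06 0.02] turn [ 0.    -0.005 -0.024]
```

View pics/w6.png

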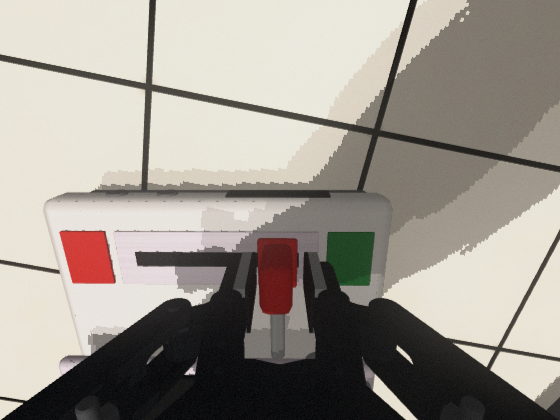

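Emit:
jog_arm --steps '[0.3,0,0,0,0,-0.024,0.3,0,0,0,0,0,0.3,0,0,0,0,0,0.3,0,0,0,0,0]'

```text
t: 7.75
tool_pos: [0.4342, -0.1712, 0.0614]
eef_rot: [-1.126, -1.337, 1.354]
contact_force: [0.2, -15.4, -8.5]
grip_width: 0.0256
```

```bash
python3 d.py .4336 -.1708 .06
```

```text
t 7.75 pos [ 0.4342 -0.1712  0.0614] q [-0.52  0.36 -0.57  0.64 -0.01 -0.71] w 0.0256 F [  0.2 -15.4  -8.5]
shift cm [0.05 0.14 0.05] turn [-0.002 -0.009 -0.013]
```

Emit:
jog_arm --steps '[0.4,0,0,0,0,-0.01,0.4,0,0,0,0,0,0,0,0,0,0,0]'

```text
t: 8.0
tool_pos: [0.4348, -0.1725, 0.0618]
eef_rot: [-1.132, -1.329, 1.355]
contact_force: [0.0, 0.4, 0.2]
grip_width: 0.0257
```

Emit:
jog_arm --steps '[-0.4,0,0,0,0,0,0,0,0,0,0,0]'

```text
t: 8.17
tool_pos: [0.4357, -0.1769, 0.062]
eef_rot: [-1.131, -1.33, 1.354]
contact_force: [-0.1, 1.2, 0.3]
grip_width: 0.0253
```

```bash
python3 d.py .4346 -.1755 .06;python3 - <<'E'
from h import *
im=optics.capture("wrist");cv2.imwrite("pics/w7.png",im)
E
```

```text
t 8.1667 pos [ 0.4357 -0.1769  0.062 ] q [-0.53  0.36 -0.56  0.65 -0.02 -0.71] w 0.0253 F [-0.1  1.2  0.3]
shift cm [0.16 0.2  0.09] turn [-0.004 -0.014 -0.017]
```

View pics/w7.png

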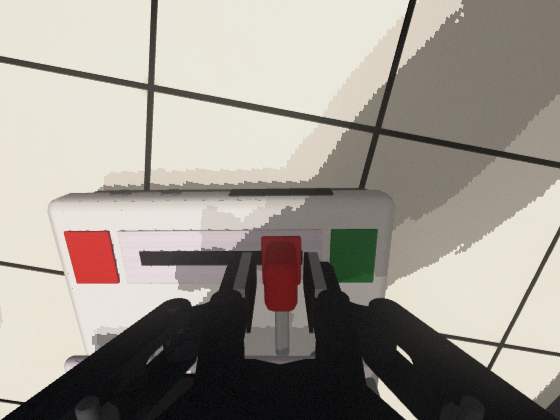

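Emit:
jog_arm --steps '[0.1,0,0,0,0,0,0,0,0,0,0,0,0,0,0,0,0,0,0,-0.8,0,0,0,0,0,-1,0,0,0,0,0,-1.5,0,0,0,0,0,-2,0,0,0,0,0,-2.5,0,0,0,0,0,-2.5,0,0,0,0,0,-2,0,0,0,0,0,0,0,0,0,0]' --jaw 0

```text
t: 9.13
tool_pos: [0.4332, -0.17, 0.1929]
eef_rot: [-1.122, -1.332, 1.352]
contact_force: [0.5, -1.1, 1.9]
grip_width: 0.0429
```

```bash
python3 d.py .4346 -.1755 .06;python3 - <<'E'
from h import *
s=readout.read_state()
im=optics.capture("wrist");cv2.imwrite("pics/w8.png",im)
im=optics.capture("scene");cv2.imwrite("pics/s8.png",im)
E
```

```text
t 9.1333 pos [ 0.4332 -0.17    0.1929] q [-0.52  0.21 -0.37  0.99 -0.01 -0.7 ] w 0.0429 F [ 0.5 -1.1  1.9]
shift cm [-0.44 13.29 -0.13] turn [-0.007 -0.012 -0.01 ]
```

View pics/w8.png

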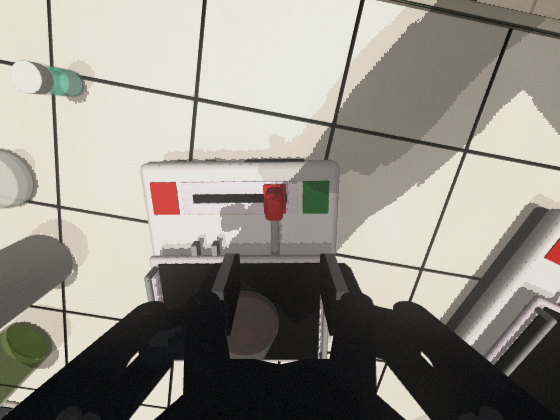

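View pics/s8.png

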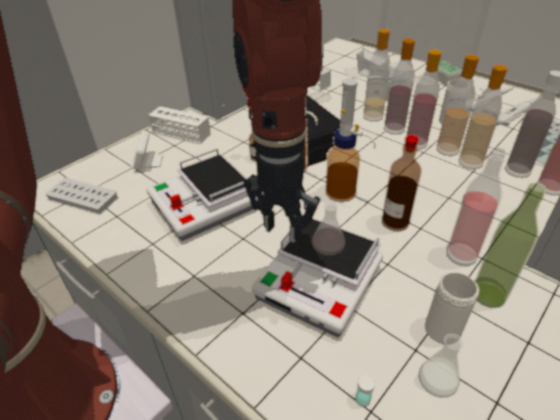

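```bash
python3 - <<'E'
from h import *
s=readout.read_state()
im=cv2.imread("pics/w8.png")
cv2.imwrite("pics/w8c.png",cv2.resize(im[155:265,135:345],None,fx=3.7,fy=3.7,interpolation=cv2.INTER_CUBIC))
a,b=cv2.imread("pics/scene0.png"),cv2.imread("pics/s8.png")
cv2.imwrite("pics/cmp.png",cv2.resize(np.hstack([a[200:330,250:390],b[200:330,250:390]]),None,fx=2.8,fy=2.8,interpolation=cv2.INTER_CUBIC))
print([ (d["centre"],d["conf"]) for d in search_frame("scene","flask")],[ (d["centre"],d["conf"]) for d in search_frame("scene","loaded_grip")],[ (d["centre"],d["conf"]) for d in search_frame("wrist","loaded_grip")])
E
```

```text
[([0.542, -0.1907, 0.1245], 0.55)] [([0.435, -0.1756, 0.0698], 0.87)] [([0.4399, -0.1773, 0.07], 0.63)]
```

View pics/w8c.png

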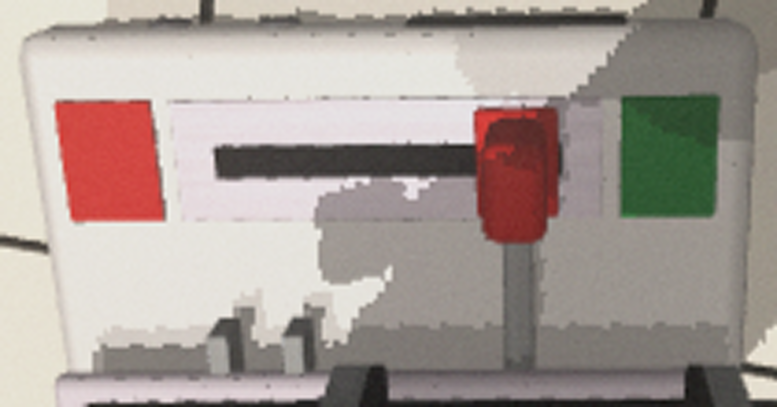

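View pics/cmp.png

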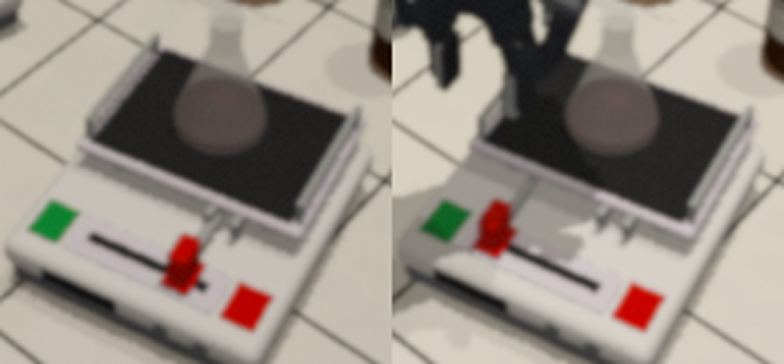

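```bash
python3 -c "
from bench import close_job;print(close_job())"
```

```text
the job is handed in; nothing more can be done
None
```

I released the lock on the shaker with the flask and handed the job in. I gripped its red grip, slid it along the slot to the green mark until it stopped, opened the fingers and lifted clear.

- **End stop:** The grip stopped at the same place twice, against about 18 N when gripped and 15 N on a second push with the fingers slightly open. The last wrist picture shows only about 1 mm of slot left beyond the grip's base on the green side.
- **Flask:** It stands where it was. The scene camera network puts it within about 4 mm of its first reading, which is within the network's own error, and the before and after pictures match.
- **Empty shaker:** I never went near its lock, and it looks unchanged in the scene picture.
- **Time and contact:** The last move ended at about 9 s of the 32 s allowed, with the tool at 0.193 m and touching nothing.
- **Disagreement:** I measured about 65 mm of slide instead of the stated 70 mm. The first wrist picture suggests the grip began about 5 to 7 mm in from the red stop, which would explain the difference.

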